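# Put the scale weight back in its case and snap the cover on

### The arm

A 6-joint arm with a two-finger parallel gripper is mounted at the origin on the work surface. World frame = base frame: x ahead of the robot, y to its left, z up, the work surface at z = 0. Lengths are in mm, angles in rad, forces in N, time in s.
With the tool pointing down it reaches from about 300 to 775 mm from the base axis. Payload 14.6 kg.
Tool frame: the origin (TCP) lies at the very end of the fingers, on their centre line; the grasp point (between the pads) lies 19 mm behind it; z points along the fingers, y is the line along which they close (so a half turn about z gives the same grasp; the last joint's range is limited). The gripper opens to 94 mm and grips with 3 to 60 N. Pads are 16 mm wide; open, the fingers measure 119 mm over their backs; the gripper's body (75 mm by 177 mm) begins 78 mm behind the grasp point.
Start: joints at [-1.311, 0.3, 1.521, -0, 1.321, -0.067], TCP at [176.551, -520.883, 205.446] pointing down, gripper open.
Joint ranges: [-3.03, 3.03], [-0.79, 2.21], [0.23, 2.52], [-1.04, 4.18], [0, 3.07], [-2.55, 2.55]. Speed limits (rad/s): [2.22, 2.22, 2.57, 3.14, 3.14, 3.14].

### API

Orientations are given as [roll, pitch, yaw] about the fixed x, y, z axes, in that order (R = Rz(yaw) Ry(pitch) Rx(roll)).
In Python, from cell import manip gives the robot as it stands. The module is installed in compiled form; this text tells all that it offers.
- The arm moves only by the shell command python3 -m inch 'ROWS' [FORCE]. ROWS is JSON, a list of rows, each an object of numbers: "gripper": the opening, from 0 (shut) to 1 (fully open); "dx", "dy", "dz": the shift along the world's x, y, z in m; "wx", "wy", "wz": the turn, a rotation vector about the world's x, y, z in degrees. A call has exactly 5 rows; each row is the pose to reach, as a shift and turn from the pose commanded when the call began; what a row does not reach only later rows make up. A row lasts 1/12 s, in which the tool goes at most 41.7 mm and 7.16 degrees, less where a joint would pass 70% of its speed; a pose out of reach is approached as far as the arm can. A call with a gripper value outside its range is refused whole. The fingers move at their own pace and stop on an object; FORCE is the grip in N (left out, the last holds). Time passes only in rows, so rows that repeat a pose let the fingers close, or fill a call up. It gives the time, the measured TCP pose, the force, the opening and the grip force at its end, in the units of the state.
- manip.read_state(): the state, without advancing time (a new reading comes with each control period).
- manip.camera(name): name is "scene" or "top" or "wrist"; returns the picture (400x640x3 uint8, blue, green, red); there is no depth.
- manip.camera_info(name): a dict with "camera_matrix" (3x3 intrinsics, pixels), "R" (3x3) and "t" (3): a world point X has camera coordinates R X + t; the wrist camera has in their place "tool_from_camera" (4x4, takes a point from camera to tool coordinates, whose origin is the TCP and whose axes are the flange's). Camera axes: x right, y down, z forward; pixel columns grow to the right and rows downward; lengths in mm; the calibration is good to about 2 mm. A picture is of the moment at which its call begins: read the wrist's pose just before it. camera_info takes no time and is no camera call.
- manip.sign_off(): hands the job in; it is judged then, once.
The state is a dict: "clock": time; "joints": joint angles; "qd": joint speeds; "effort": joint torques, N m; "eef_pos": TCP position; "eef_rot": TCP orientation; "wrist_force": force on the tool from outside, world axes, zero at the start; "moment": the same for the moment, N m; "finger_gap": finger opening in mm; "finger_force": force on a finger pad.
Only numpy, scipy, OpenCV 4.12 (cv2) and the standard library are available. Lean on these libraries where they do the work, as an engineer would, in place of code of your own. Each camera call takes 0.05 s, during which the arm holds its last target. There are 200 camera calls.

### The job

The bar scale's set of weights needs putting away: stand the medium weight, which is loose on the counter, in its own recess in the weight case (the one that fits it) and let go of it, then fit the cover over the case and press it down until it snaps home. Finish holding: do not let go, but keep pressing the cover down firmly onto its seal. The large weight stays on the scale; leave it, the small weight and the rest of the counter alone.

Things in the scene. Friction and masses are not known exactly. Their poses are not given: they have to be found in the camera images.
- weight_medium: The weight to put away: plain steel cylinder, 28 mm diameter, 36 mm high, about 150 g, with a 2 mm deep decorative groove near the top (grip it as a plain cylinder). It stands on the counter. Origin: centre of its underside, z up.
- case: Weight case, fixed to the counter: black flange 186 x 81 mm with a rubber seal, and on it a raised block 158 x 58 mm, its top 30 mm above the counter, edges rounded. Three square wooden inserts side by side along x hold the recesses, in an order that changes. A roller catch sits in the middle of each end face (+x, -x). Origin: centre of its underside; x along its length, z up.
- gasket: Firm rubber seal of the case (hardly gives), a ring 178 x 76 mm on the flange, on which the rim of the cover lands; its top is 10 mm above the counter. Origin same as the case.
- roller_a: One of the two equal spring-loaded steel roller catches, on the +x end of the case; sticks out 4.5 mm, axis 20 mm above the counter. The bead of the cover meets it when the rim is about 21 mm above the counter; pushing the cover over both takes some 10 to 20 N; the resistance drops suddenly with the rim at about 16 mm, and the cover is home at 10 mm. Origin: middle of the roller.
- slot_medium_hole0 (a point): Centre of the mouth of the empty recess of the medium weight: 31 mm diameter (chamfered), 12 mm deep, mouth level with the top of the case, 30 mm above the counter. z up.
- slot_large_hole0 (a point): Centre of the mouth of the empty recess of the large weight: 39 mm diameter, 12 mm deep. It stays empty; not for the medium weight.
- slot_small_hole0 (a point): Centre of the mouth of the recess of the small weight: 23 mm diameter, 12 mm deep; the small weight stands in it.
- cover: Cover: grey plastic box open below, 174 x 69 mm outside, walls 3 mm, 57 mm high, bar handle on top (85 mm in all), about 220 g, standing on the counter on its rim. Inside each end wall, 4 mm above the rim, a rounded bead sticks in 3 mm. Fits over the raised block with 2 mm of play, either way round; home with its origin 10 mm above the counter. Origin: centre of the rim's plane; x along its length, z up.
- cover_handle (a point): Centre of the handle bar, 78 mm above the cover's origin. The bar is 80 mm long (along the cover's x), 14 mm wide (y) and 14 mm high, its top 85 mm above the origin; below it 14 mm of free space between two 10 mm posts at the ends.
- weight_small: Small weight, steel cylinder 20 mm diameter, 30 mm high, standing in its recess. Origin: centre of underside. Leave it.
- weight_large: Large weight, steel cylinder 36 mm diameter, 42 mm high, standing on the bar scale (a black and steel slab 150 x 130 mm, 22 mm high). Origin: centre of underside. Leave it.
- cup_a: White cup, 72 mm wide, 58 mm high, on the counter near the robot, handle on its +y side. Origin: centre of underside. Leave it.
- cup_b: White cup of the same size beyond the case. Leave it.
- pitcher: Steel milk pitcher, 90 mm wide, 100 mm high, handle on its +y side. Origin: centre of underside. Leave it.
- tamper: Tamper, steel foot 58 mm diameter with black handle, 88 mm high. Origin: centre of underside. Leave it.
- portafilter: Portafilter, steel bowl 68 mm diameter and 40 mm high with a black handle reaching 190 mm to its +y side. Origin: under the bowl's centre. Leave it.
There are look-alikes about, which are no part of the job. Leave any brown look-alike of the cover alone.

How it is judged (in metres and radians):
On the way, in this order (a step that is already met when the one before it is completed fails the run):
1. the medium weight stands at the bottom of its own recess and is let go (horizontal distance between weight_medium and slot_medium_hole0 below 0.004 m and z of weight_medium in the frame of slot_medium_hole0 below -0.01 m and angle between weight_medium's own z axis and vertical below 0.1 rad and contact force between the fingers and weight_medium below 0.3 N and linear speed of weight_medium below 0.02 m/s), for 0.2 s.
2. the cover is snapped home over the case (z of cover in the frame of case below 0.0125 m and horizontal distance between cover and case below 0.006 m and angle between the x axis of cover and the x axis of case, either way round below 0.06 rad and angle between cover's own z axis and vertical below 0.04 rad), for 0.2 s.
At the end, for the whole second after the job is handed in: The medium weight is upright at the bottom of its own recess (within 4 mm, 10 mm deep or more); the cover is snapped home, square and level (rim within 2.5 mm of the seal), and the fingers still press it onto the seal with over 6 N (its weight included) through the last second (all of step 2 and horizontal distance between weight_medium and slot_medium_hole0 below 0.004 m and z of weight_medium in the frame of slot_medium_hole0 below -0.01 m and angle between weight_medium's own z axis and vertical below 0.1 rad and contact force between cover and gasket above 6 N and contact force between the fingers and cover above 1 N); the arm keeps its last pose, push and grip.
It fails at once if the large weight moved more than 15 mm from where it stood on the scale (distance of weight_large from where it was at the start of the episode above 0.015 m).
It fails at once if the small weight moved more than 12 mm (distance of weight_small from where it was at the start of the episode above 0.012 m).
It fails at once if a cup, the pitcher, the tamper or the portafilter moved more than 30 mm (distance of any of cup_a, cup_b, pitcher, tamper, portafilter from where it was at the start of the episode above 0.03 m).
It also fails if it takes over 56 s, if anything falls off the work surface, if the arm or the gripper's body presses on something with over 40 N, if the wrist force passes 120 N, or if a joint passes its speed limit or range.

## Working session

There is one attempt and no reset: what is moved stays moved. The work goes in short steps, Python scripts to look and compute and a shell command to move; the robot and the scene stay as the last step left them, time stands still between calls to the robot, and variables do not carry over. Pictures are saved under pics/ and viewed, at most 10 in all, crops included, and the job is handed in when it is done.

```bash
mkdir -p pics; cat > h.py <<'E'
import numpy as np, cv2
from cell import manip
def ray(name,u,v,z):
    i=manip.camera_info(name);K=np.array(i["camera_matrix"]);R=np.array(i["R"]);t=np.array(i["t"]).ravel()
    d=R.T@np.linalg.solve(K,[u,v,1]);c=-R.T@t
    return c+d*(z-c[2])/d[2]
def proj(name,X):
    i=manip.camera_info(name);K=np.array(i["camera_matrix"]);p=K@(np.array(i["R"])@np.array(X,float)+np.array(i["t"]).ravel());return p[:2]/p[2]
E
python3 - <<'E'
from h import *
for n in("top","scene"):
    cv2.imwrite(f"pics/{n}0.png",manip.camera(n))
    i=manip.camera_info(n);R=np.array(i["R"]);print(n,np.round(-R.T@np.array(i["t"]).ravel()),np.round(R,2).tolist(),i["camera_matrix"])
print(manip.camera_info("wrist"));print(manip.read_state())
E
```

```text
top [ 381.   88. 1441.] [[0.02, -1.0, 0.02], [-0.99, -0.03, -0.14], [0.14, -0.01, -0.99]] [[519.31196899   0.         315.90350524]
 [  0.         519.31196899 204.85498377]
 [  0.           0.           1.        ]]
scene [1233.  689.  754.] [[-0.68, 0.73, -0.01], [0.44, 0.4, -0.8], [-0.58, -0.56, -0.59]] [[420.67195432   0.         318.33783635]
 [  0.         420.67195432 196.86423588]
 [  0.           0.           1.        ]]
{'camera_matrix': array([[281.60578495,   0.        , 318.20418568],
       [  0.        , 281.60578495, 204.6766692 ],
       [  0.        ,   0.        ,   1.        ]]), 'tool_from_camera': array([[ 1.02923239e-04, -9.67843283e-01, -2.51553908e-01,
         7.27529801e+01],
       [ 9.99999981e-01,  1.40912129e-04, -1.33003778e-04,
        -1.00910454e+00],
       [ 1.64173810e-04, -2.51553890e-01,  9.67843279e-01,
        -1.79954372e+02],
       [ 0.00000000e+00,  0.00000000e+00,  0.00000000e+00,
         1.00000000e+00]])}
{'clock': 0.1, 'joints': array([-1.31060719e+00,  3.00378107e-01,  1.52149232e+00, -7.40765936e-06,
        1.32069170e+00, -6.66175270e-02]), 'qd': array([ 0.0006185 ,  0.00094977, -0.00217406, -0.00053875, -0.00077895,
        0.0003591 ]), 'effort': array([ 7.13068366e-04, -5.32645297e+01, -3.53278971e+01,  7.09955301e-02,
        2.35056173e-02, -5.92326342e-05]), 'eef_pos': array([ 176.49014155, -520.67920329,  204.97488424]), 'eef_rot': array([-3.14062485e+00, -5.73766437e-05,  3.26808468e-01]), 'wrist_force': array([ 1.3354666 , -0.05411352,  1.09830059]), 'moment': array([ 0.03042438, -0.01492881, -0.00223885]), 'finger_force': 0.0, 'finger_gap': 93.91067169330975}
```

View pics/top0.png

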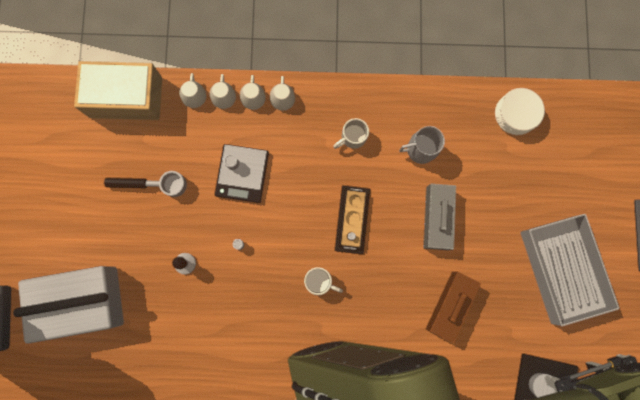

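View pics/scene0.png

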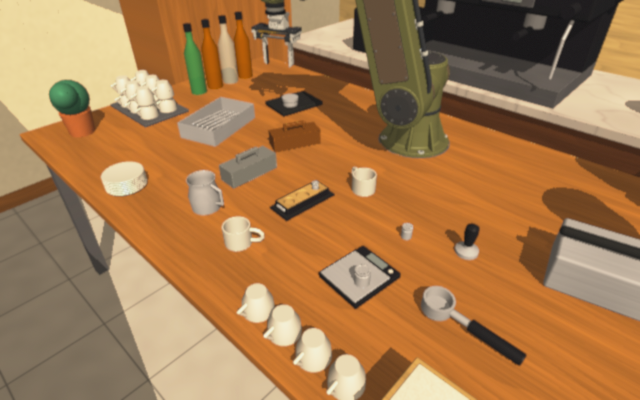

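Top view: the loose cylinder is at (238,244), the case at (353,220), the grey cover at (441,217) and the brown look-alike at (457,308).
Candidates for the weight: (238,244) loose on the counter, (232,161) large on the scale, (352,237) small in the case, and (543,385) steel on a black pad. I choose (238,244). For the cover, the candidates are grey (441,217), brown (457,308) and the open tray (570,270). I choose the grey one. Next is one close crop to check.

```bash
python3 - <<'E'
from h import *
im=cv2.imread("pics/top0.png")
a=cv2.resize(im[175:265,325:465],None,fx=5,fy=5,interpolation=cv2.INTER_CUBIC)
b=cv2.resize(im[229:259,223:253],None,fx=5,fy=5,interpolation=cv2.INTER_CUBIC)
a[300:450,550:700]=b
cv2.imwrite("pics/c1.png",a)
for n,u,v,z in [("case",353,220,30),("cover",444,217,85),("weight",238,244,36),("brown",460,308,80),("cupa",318,282,58),("scale",242,173,22),("pitch",428,145,100)]: print(n,ray("top",u,v,z).round())
E
```

```text
case [537. -32.  30.]
cover [ 544. -268.   85.]
weight [463. 278.  36.]
brown [ 309. -308.   80.]
cupa [367.  60.  58.]
scale [661. 277.  22.]
pitch [ 734. -223.  100.]
```

View pics/c1.png

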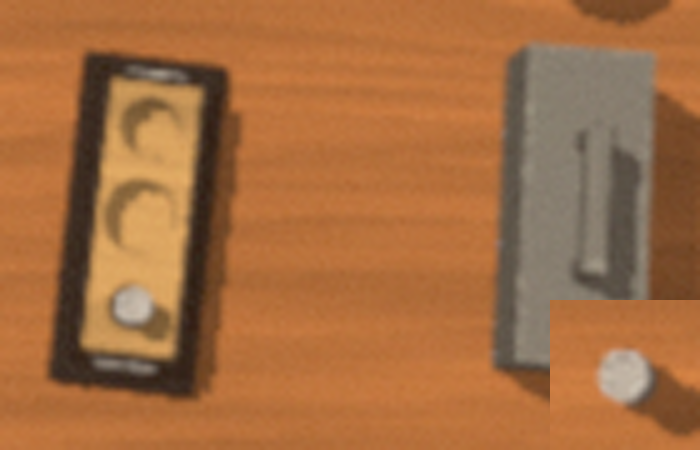

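The upper hole (crop 150,128) is the smaller of the two empty ones, so it is the medium recess. The large recess is in the middle (140,217) and the small weight stands below it (132,305). The grey cover's handle runs from (603,125) to (592,272). The inset shows the plain loose cylinder. I'll go over the cover, the case and then the weight, taking a wrist picture at each.

```bash
cat > snap.py <<'E'
import sys
from h import *
s=manip.read_state();im=manip.camera("wrist");n=sys.argv[1]
cv2.imwrite(f"pics/{n}.png",im);np.savez(f"{n}.npz",p=s["eef_pos"],r=s["eef_rot"]);print(s["clock"],s["eef_pos"].round(1),s["eef_rot"].round(4))
E
python3 -m inch '[{"dx":0.035,"dy":0.022,"wz":-6},{"dx":0.07,"dy":0.045,"wz":-12},{"dx":0.1,"dy":0.068,"wz":-18},{"dx":0.135,"dy":0.09,"wz":-24},{"dx":0.165,"dy":0.115,"wz":-24}]'
python3 -m inch '[{"dx":0.035,"dy":0.022},{"dx":0.07,"dy":0.045},{"dx":0.1,"dy":0.068},{"dx":0.135,"dy":0.09},{"dx":0.165,"dy":0.115}]'
python3 -m inch '[{"dx":0.02,"dy":0.02},{"dx":0.02,"dy":0.02},{"dx":0.02,"dy":0.02},{"dx":0.02,"dy":0.02},{"dx":0.02,"dy":0.02}]'
python3 snap.py wcover
python3 -m inch '[{"dy":0.04},{"dy":0.08},{"dy":0.12},{"dy":0.16},{"dy":0.2}]'
python3 -m inch '[{"dy":0.035},{"dy":0.035},{"dy":0.035},{"dy":0.035},{"dy":0.035}]'
python3 snap.py wcase
```

```text
0.1 [ 176.5 -520.7  205. ] [-3.1406e+00 -1.0000e-04  3.2680e-01]
0.15 [ 176.5 -520.7  205. ] [-3.1407e+00 -1.0000e-04  3.2680e-01]validation failed for argument at $[0]...
validation failed for argument at $[0]...
validation failed for argument at $[0]...
validation failed for argument at $[0]...
validation failed for argument at $[0]...
```

Nothing moved because the rows were refused. I'll try one call with all the keys present.

```bash
python3 -m inch '[{"gripper":1,"dx":0.035,"dy":0.022,"dz":0,"wx":0,"wy":0,"wz":-6},{"gripper":1,"dx":0.07,"dy":0.045,"dz":0,"wx":0,"wy":0,"wz":-12},{"gripper":1,"dx":0.1,"dy":0.068,"dz":0,"wx":0,"wy":0,"wz":-18},{"gripper":1,"dx":0.135,"dy":0.09,"dz":0,"wx":0,"wy":0,"wz":-24},{"gripper":1,"dx":0.165,"dy":0.115,"dz":0,"wx":0,"wy":0,"wz":-24}]'
```

```text
clock: 0.62
eef_pos: [343.1, -404.7, 205.4]
eef_rot: [-3.142, -0.0, -0.099]
wrist_force: [-0.2, -1.1, 0.9]
finger_gap: 93.6
finger_force: 0.0
```

```bash
python3 -m inch '[{"gripper":1,"dx":0.035,"dy":0.022,"dz":0,"wx":0,"wy":0,"wz":0},{"gripper":1,"dx":0.07,"dy":0.045,"dz":0,"wx":0,"wy":0,"wz":0},{"gripper":1,"dx":0.1,"dy":0.068,"dz":0,"wx":0,"wy":0,"wz":0},{"gripper":1,"dx":0.135,"dy":0.09,"dz":0,"wx":0,"wy":0,"wz":0},{"gripper":1,"dx":0.165,"dy":0.115,"dz":0,"wx":0,"wy":0,"wz":0}]'
python3 -m inch '[{"gripper":1,"dx":0.02,"dy":0.02,"dz":0,"wx":0,"wy":0,"wz":0},{"gripper":1,"dx":0.02,"dy":0.02,"dz":0,"wx":0,"wy":0,"wz":0},{"gripper":1,"dx":0.02,"dy":0.02,"dz":0,"wx":0,"wy":0,"wz":0},{"gripper":1,"dx":0.02,"dy":0.02,"dz":0,"wx":0,"wy":0,"wz":0},{"gripper":1,"dx":0.02,"dy":0.02,"dz":0,"wx":0,"wy":0,"wz":0}]'
python3 snap.py wcover
python3 -m inch '[{"gripper":1,"dx":0,"dy":0.04,"dz":0,"wx":0,"wy":0,"wz":0},{"gripper":1,"dx":0,"dy":0.08,"dz":0,"wx":0,"wy":0,"wz":0},{"gripper":1,"dx":0,"dy":0.12,"dz":0,"wx":0,"wy":0,"wz":0},{"gripper":1,"dx":0,"dy":0.16,"dz":0,"wx":0,"wy":0,"wz":0},{"gripper":1,"dx":0,"dy":0.2,"dz":0,"wx":0,"wy":0,"wz":0}]'
python3 -m inch '[{"gripper":1,"dx":0,"dy":0.035,"dz":0,"wx":0,"wy":0,"wz":0},{"gripper":1,"dx":0,"dy":0.035,"dz":0,"wx":0,"wy":0,"wz":0},{"gripper":1,"dx":0,"dy":0.035,"dz":0,"wx":0,"wy":0,"wz":0},{"gripper":1,"dx":0,"dy":0.035,"dz":0,"wx":0,"wy":0,"wz":0},{"gripper":1,"dx":0,"dy":0.035,"dz":0,"wx":0,"wy":0,"wz":0}]'
python3 snap.py wcase
python3 -c "
import cv2,numpy as np
cv2.imwrite('pics/two.png',cv2.resize(np.hstack([cv2.imread('pics/wcover.png')[:,130:510],cv2.imread('pics/wcase.png')[:,130:510]]),(798,420),interpolation=cv2.INTER_CUBIC))"
```

```text
clock: 1.03
eef_pos: [508.2, -289.5, 205.3]
eef_rot: [-3.142, 0.0, -0.092]
wrist_force: [0.8, -0.0, -0.1]
finger_gap: 93.9
finger_force: 0.0
clock: 1.45
eef_pos: [525.9, -271.7, 205.5]
eef_rot: [3.142, 0.0, -0.093]
wrist_force: [0.8, -0.6, -0.4]
finger_gap: 93.8
finger_force: 0.0
1.45 [ 525.9 -271.7  205.5] [ 3.1415e+00  2.0000e-04 -9.3300e-02]
clock: 1.92
eef_pos: [525.9, -70.1, 205.7]
eef_rot: [3.142, -0.001, -0.094]
wrist_force: [1.9, -0.1, 1.1]
finger_gap: 93.9
finger_force: 0.0
clock: 2.33
eef_pos: [526.5, -37.3, 205.4]
eef_rot: [3.141, -0.0, -0.094]
wrist_force: [0.1, -0.4, 0.3]
finger_gap: 94.0
finger_force: 0.0
2.3333 [526.5 -37.3 205.4] [ 3.1414 -0.     -0.094 ]
```

View pics/two.png

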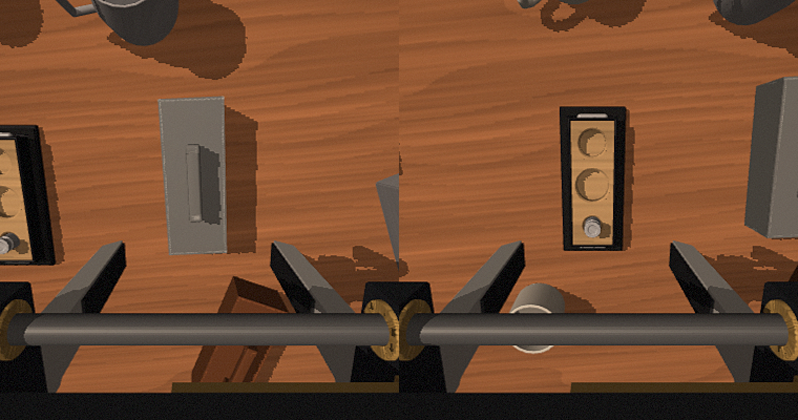

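The left half shows the cover's outline from about (160,98) to (228,255), with the handle at (194,183). The right half shows the case: medium recess (592,142), large (591,184) and small weight (592,228). Now to fit the shapes.

```bash
cat > w.py <<'E'
from h import *
from scipy.spatial.transform import Rotation as Ro
I=manip.camera_info("wrist");K=I["camera_matrix"];T=I["tool_from_camera"]
def wray(n,pts,z):
    f=np.load(n+".npz");R=Ro.from_euler("xyz",f["r"]).as_matrix()
    out=[]
    for u,v in np.atleast_2d(pts):
        d=R@T[:3,:3]@np.linalg.solve(K,[u,v,1]);c=R@T[:3,3]+f["p"];out.append(c+d*(z-c[2])/d[2])
    return np.array(out)
def rect(n,mask,z):
    cs,_=cv2.findContours(mask,0,cv2.CHAIN_APPROX_NONE);c=max(cs,key=cv2.contourArea)
    g=wray(n,c[:,0,:]+0.0,z)[:,:2].astype(np.float32)
    (cx,cy),(a,b),t=cv2.minAreaRect(g)
    if a<b:a,b,t=b,a,t-90
    t=(t+90)%180-90
    return np.round([cx,cy,a,b,t],1)
E
python3 - <<'E'
from w import *
im=cv2.imread("pics/wcase.png");h=cv2.cvtColor(im,cv2.COLOR_BGR2HSV)
x0,x1,y0,y1=130+int(163*.952),130+int(226*.952),105,235
x0,x1=280,350;sub=np.zeros(im.shape[:2],np.uint8);sub[95:245,270:360]=255
blk=((im.max(2)<60)*255).astype(np.uint8)&sub
blk=cv2.morphologyEx(blk,cv2.MORPH_OPEN,np.ones((3,3)))
for z in(6,8):print("flange",z,rect("wcase",blk,z))
print("sample",h[130,310],h[155,293],im[112,312],im[105,290])
in_=np.zeros_like(sub);in_[113:236,292:340]=255
wood=((h[...,2]>60)*255).astype(np.uint8)&in_
wood=cv2.morphologyEx(wood,cv2.MORPH_OPEN,np.ones((3,3)));print("wood",rect("wcase",wood,30))
im2=cv2.imread("pics/wcover.png");h2=cv2.cvtColor(im2,cv2.COLOR_BGR2HSV)
print(h2[120,300],h2[200,350])
m=((h2[...,1]<50)&(h2[...,2]>60)).astype(np.uint8)*255
m[:85]=0;m[255:]=0;m[:,:270]=0;m[:,360:]=0
m=cv2.morphologyEx(m,cv2.MORPH_OPEN,np.ones((3,3)));print("cover",rect("wcover",m,57))
c=np.vstack([cv2.resize(im[95:245,275:355],None,fx=4,fy=4,interpolation=cv2.INTER_CUBIC)])
c2=cv2.resize(im2[85:235+15,275:355],None,fx=4,fy=4,interpolation=cv2.INTER_CUBIC)[:600]
b=cv2.resize(m[85:235,275:355],None,fx=2,fy=2);cv2.imwrite("pics/c3.png",np.hstack([c[:600],c2[:600]]))
E
```

```text
flange 6 [543.4 -32.9 184.5  80.8  -5.5]
flange 8 [543.7 -33.  183.5  80.4  -5.5]
sample [ 14 130  98] [ 16 122  46] [43 51 55] [21 31 30]
wood [543.9 -32.5 149.5  51.3  -5.5]
[ 17  40 116] [ 12 161  90]
cover [ 552.8 -269.7  173.3   68.2   -2.9]
```

View pics/c3.png

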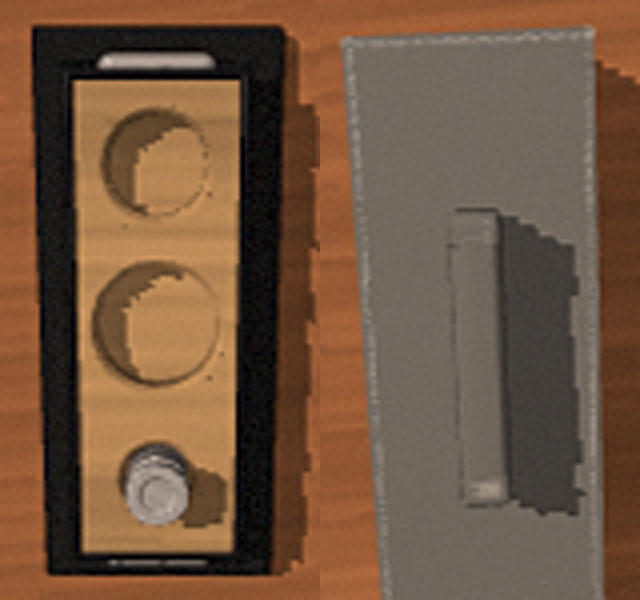

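The recesses are clear: the medium one is at crop (155,162), the large one at (155,324). The fitted sizes match the stated ones: case (543.7,-32.8) at yaw -5.5°, cover (552.8,-269.7) at yaw -2.9°. Now to the weight.

```bash
python3 -m inch '[{"gripper":1,"dx":-0.008,"dy":0.04,"dz":0,"wx":0,"wy":0,"wz":0},{"gripper":1,"dx":-0.016,"dy":0.08,"dz":0,"wx":0,"wy":0,"wz":0},{"gripper":1,"dx":-0.024,"dy":0.12,"dz":0,"wx":0,"wy":0,"wz":0},{"gripper":1,"dx":-0.032,"dy":0.16,"dz":-0.01,"wx":0,"wy":0,"wz":0},{"gripper":1,"dx":-0.04,"dy":0.2,"dz":-0.02,"wx":0,"wy":0,"wz":0}]'
python3 -m inch '[{"gripper":1,"dx":-0.008,"dy":0.04,"dz":-0.01,"wx":0,"wy":0,"wz":0},{"gripper":1,"dx":-0.016,"dy":0.08,"dz":-0.02,"wx":0,"wy":0,"wz":0},{"gripper":1,"dx":-0.023,"dy":0.115,"dz":-0.03,"wx":0,"wy":0,"wz":0},{"gripper":1,"dx":-0.023,"dy":0.115,"dz":-0.03,"wx":0,"wy":0,"wz":0},{"gripper":1,"dx":-0.023,"dy":0.115,"dz":-0.03,"wx":0,"wy":0,"wz":0}]'
python3 snap.py wwt
python3 - <<'E'
from w import *
print("hole",wray("wcase",[[313.4,135.2],[313.5,175.6]],30).round(1))
im=cv2.imread("pics/wwt.png");h=cv2.cvtColor(im,cv2.COLOR_BGR2HSV)
m=((h[...,1]<70)&(h[...,2]>90)).astype(np.uint8)*255;m[290:]=0
n,l,s,c=cv2.connectedComponentsWithStats(m)
for i in range(1,n):
    if s[i,4]>150:print(s[i],c[i].round(1),wray("wwt",c[i],36)[0].round(1))
cv2.imwrite("pics/wwtc.png",cv2.resize(im[60:330,170:470],None,fx=2,fy=2))
E
```

```text
clock: 2.8
eef_pos: [486.6, 164.2, 185.8]
eef_rot: [-3.141, -0.001, -0.094]
wrist_force: [1.5, 0.1, -0.4]
finger_gap: 93.9
finger_force: 0.0
clock: 3.22
eef_pos: [463.5, 278.8, 154.8]
eef_rot: [3.141, 0.001, -0.091]
wrist_force: [0.1, 0.1, 0.1]
finger_gap: 94.0
finger_force: 0.0
3.2167 [463.5 278.8 154.8] [ 3.1407e+00  1.2000e-03 -9.0700e-02]
hole [[594.8 -37.   30. ]
 [545.2 -32.2  30. ]]
[ 238    0  122   42 4615] [299.4  19.9] [637.7 281.4  36. ]
[  41    9   99   80 2229] [101.1  52.8] [627.2 474.1  36. ]
[ 272   49   54   23 1144] [298.2  60. ] [603.8 286.2  36. ]
[593 136  40  20 552] [614.6 144.3] [494.7 -32.5  36. ]
[306 181  25  29 525] [317.9 196.4] [467.4 279.5  36. ]
[ 473  222   88   46 1745] [508.  241.9] [395.1  69.3  36. ]
[ 182  224   64   60 1536] [209.7 247.2] [419.4 407.9  36. ]
[391 229  56  48 877] [416.9 253.6] [390.  172.4  36. ]
[550 263  76  27 804] [585.7 277.1] [341.9 -25.3  36. ]
[  5 267  59  23 386] [ 35.2 279.9] [397.2 620.3  36. ]
```

View pics/wwtc.png

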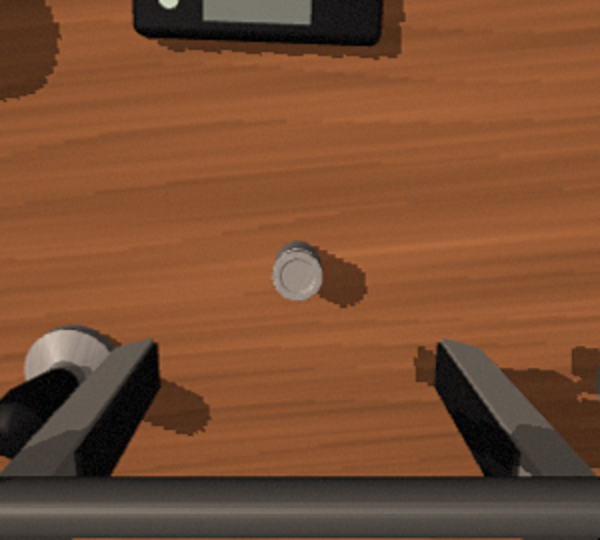

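The weight's top disc is at crop (297,274), which gives about (466.5,279). Descend and grip.

```bash
python3 -m inch '[{"gripper":1,"dx":0.003,"dy":0,"dz":-0.035,"wx":0,"wy":0,"wz":0},{"gripper":1,"dx":0.003,"dy":0,"dz":-0.07,"wx":0,"wy":0,"wz":0},{"gripper":0.7,"dx":0.003,"dy":0,"dz":-0.105,"wx":0,"wy":0,"wz":0},{"gripper":0.6,"dx":0.003,"dy":0,"dz":-0.13,"wx":0,"wy":0,"wz":0},{"gripper":0.5,"dx":0.003,"dy":0,"dz":-0.137,"wx":0,"wy":0,"wz":0}]' 25
python3 -m inch '[{"gripper":0.3,"dx":0,"dy":0,"dz":0,"wx":0,"wy":0,"wz":0},{"gripper":0.2,"dx":0,"dy":0,"dz":0,"wx":0,"wy":0,"wz":0},{"gripper":0.1,"dx":0,"dy":0,"dz":0,"wx":0,"wy":0,"wz":0},{"gripper":0.1,"dx":0,"dy":0,"dz":0,"wx":0,"wy":0,"wz":0},{"gripper":0.1,"dx":0,"dy":0,"dz":0,"wx":0,"wy":0,"wz":0}]' 25
```

```text
clock: 3.68
eef_pos: [466.0, 275.8, 15.4]
eef_rot: [3.139, 0.004, -0.095]
wrist_force: [0.1, -0.2, -0.1]
finger_gap: 77.1
finger_force: 0.0
clock: 4.1
eef_pos: [467.3, 278.7, 19.9]
eef_rot: [-3.14, -0.002, -0.092]
wrist_force: [0.6, -0.2, -0.4]
finger_gap: 44.2
finger_force: 0.0
```

```bash
python3 -m inch '[{"gripper":0.1,"dx":0,"dy":0,"dz":0,"wx":0,"wy":0,"wz":0},{"gripper":0.1,"dx":0,"dy":0,"dz":0,"wx":0,"wy":0,"wz":0},{"gripper":0.1,"dx":0,"dy":0,"dz":0,"wx":0,"wy":0,"wz":0},{"gripper":0.1,"dx":0,"dy":0,"dz":0,"wx":0,"wy":0,"wz":0},{"gripper":0.1,"dx":0,"dy":0,"dz":0,"wx":0,"wy":0,"wz":0}]' 25
python3 snap.py grip
python3 - <<'E'
from w import *
im=cv2.imread("pics/grip.png")
f=np.load("grip.npz")
R=Ro.from_euler("xyz",f["r"]).as_matrix();X=np.array([f["p"][0],f["p"][1],36.])
p=np.linalg.inv(T)@np.r_[R.T@(X-f["p"]),1];q=K@p[:3];q=q[:2]/q[2];print(q)
cv2.imwrite("pics/gripc.png",cv2.resize(im[150:350,220:420],None,fx=3,fy=3,interpolation=cv2.INTER_CUBIC))
E
```

```text
clock: 4.52
eef_pos: [466.8, 278.6, 18.9]
eef_rot: [-3.141, -0.0, -0.092]
wrist_force: [-1.5, -0.8, 6.0]
finger_gap: 27.3
finger_force: 25.0
4.5167 [466.8 278.6  18.9] [-3.1414e+00 -3.0000e-04 -9.2000e-02]
[319.60467679 251.18128454]
```

View pics/gripc.png

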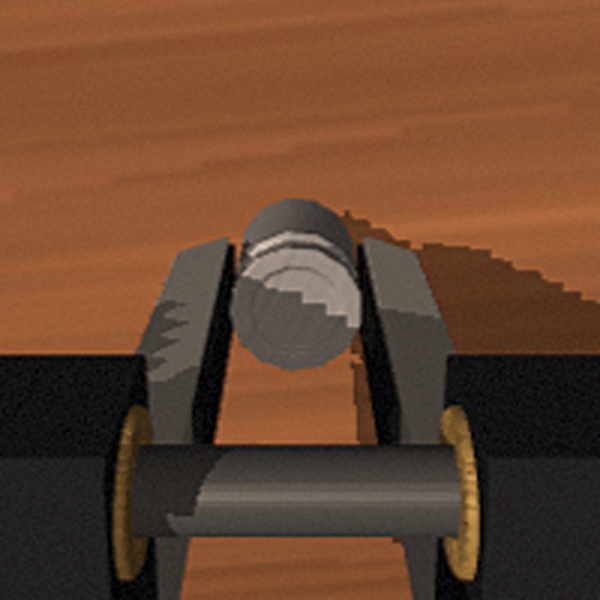

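The grip holds at 27.3 mm and 25 N. The disc centre is at crop (296,309), about 1 mm off the pad centre, so the camera and tool agree to about 1 mm. Lift and carry.

```bash
python3 -m inch '[{"gripper":0.1,"dx":0,"dy":0,"dz":0.03,"wx":0,"wy":0,"wz":0},{"gripper":0.1,"dx":0,"dy":0,"dz":0.06,"wx":0,"wy":0,"wz":0},{"gripper":0.1,"dx":0.013,"dy":-0.032,"dz":0.08,"wx":0,"wy":0,"wz":0},{"gripper":0.1,"dx":0.026,"dy":-0.064,"dz":0.08,"wx":0,"wy":0,"wz":0},{"gripper":0.1,"dx":0.04,"dy":-0.1,"dz":0.08,"wx":0,"wy":0,"wz":0}]'
python3 -m inch '[{"gripper":0.1,"dx":0.014,"dy":-0.036,"dz":0,"wx":0,"wy":0,"wz":0},{"gripper":0.1,"dx":0.029,"dy":-0.072,"dz":0,"wx":0,"wy":0,"wz":0},{"gripper":0.1,"dx":0.043,"dy":-0.108,"dz":0,"wx":0,"wy":0,"wz":0},{"gripper":0.1,"dx":0.058,"dy":-0.144,"dz":0,"wx":0,"wy":0,"wz":0},{"gripper":0.1,"dx":0.072,"dy":-0.18,"dz":0,"wx":0,"wy":0,"wz":0}]'
python3 -m inch '[{"gripper":0.1,"dx":0.01,"dy":-0.022,"dz":0,"wx":0,"wy":0,"wz":0},{"gripper":0.1,"dx":0.016,"dy":-0.036,"dz":-0.01,"wx":0,"wy":0,"wz":0},{"gripper":0.1,"dx":0.016,"dy":-0.036,"dz":-0.025,"wx":0,"wy":0,"wz":0},{"gripper":0.1,"dx":0.016,"dy":-0.036,"dz":-0.04,"wx":0,"wy":0,"wz":0},{"gripper":0.1,"dx":0.016,"dy":-0.036,"dz":-0.04,"wx":0,"wy":0,"wz":0}]'
```

```text
clock: 4.98
eef_pos: [507.3, 178.1, 99.8]
eef_rot: [-3.141, -0.002, -0.09]
wrist_force: [0.7, -1.0, -1.1]
finger_gap: 27.4
finger_force: 25.0
clock: 5.4
eef_pos: [579.0, -3.4, 98.3]
eef_rot: [-3.142, 0.0, -0.092]
wrist_force: [0.3, 0.5, -0.9]
finger_gap: 27.8
finger_force: 25.0
clock: 5.82
eef_pos: [593.0, -37.6, 55.4]
eef_rot: [-3.141, 0.005, -0.093]
wrist_force: [-0.1, 0.1, -2.5]
finger_gap: 27.3
finger_force: 25.0
```

```bash
python3 -m inch '[{"gripper":0.1,"dx":0.0005,"dy":0,"dz":0,"wx":0,"wy":0,"wz":0},{"gripper":0.1,"dx":0.0005,"dy":0,"dz":0,"wx":0,"wy":0,"wz":0},{"gripper":0.1,"dx":0.0005,"dy":0,"dz":0,"wx":0,"wy":0,"wz":0},{"gripper":0.1,"dx":0.0005,"dy":0,"dz":0,"wx":0,"wy":0,"wz":0},{"gripper":0.1,"dx":0.0005,"dy":0,"dz":0,"wx":0,"wy":0,"wz":0}]'
python3 snap.py hov
python3 - <<'E'
from w import *
im=cv2.imread("pics/hov.png")
cv2.imwrite("pics/hovc.png",cv2.resize(im[170:350,220:420],None,fx=3,fy=3,interpolation=cv2.INTER_CUBIC))
m=im.copy()
# predicted outline of flange/block for case estimate
f=np.load("hov.npz");R=Ro.from_euler("xyz",f["r"]).as_matrix()
def pj(X):
    q=K@(np.linalg.inv(T)@np.r_[R.T@(np.array(X,float)-f["p"]),1])[:3];return q[:2]/q[2]
a=np.deg2rad(-5.5)
for x,y in [(93,40.5),(93,-40.5),(79,29),(79,-29)]:
    print(x,y,((pj([543.7+x*np.cos(a)-y*np.sin(a),-32.8+x*np.sin(a)+y*np.cos(a),8 if x>80 else 30])-[220,170])*3).round(1))
E
```

```text
clock: 6.23
eef_pos: [595.4, -37.4, 59.3]
eef_rot: [3.142, -0.001, -0.092]
wrist_force: [-0.7, -0.3, -0.8]
finger_gap: 27.0
finger_force: 25.0
6.2333 [595.4 -37.4  59.3] [ 3.1416e+00 -1.0000e-03 -9.1900e-02]
93 40.5 [152.2   1.8]
93 -40.5 [447.6   3.1]
79 29 [185.6  68.8]
79 -29 [414.6  69.8]
```

View pics/hovc.png

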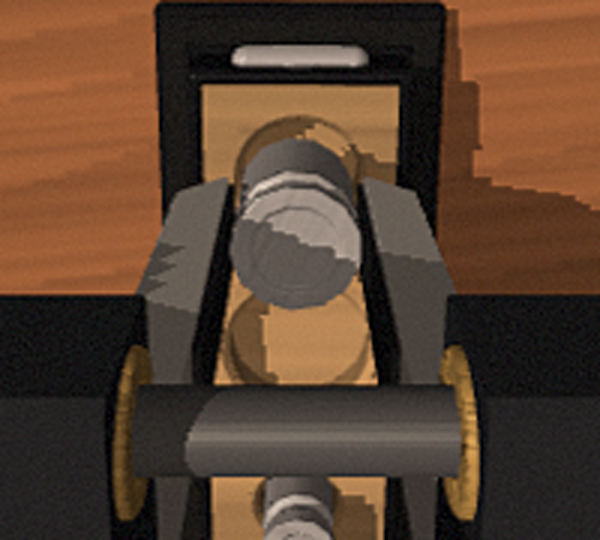

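The flange edges at 157, 447 and row 3 agree with the prediction. The weight (297) is centred over the recess (298). Lower it.

```bash
python3 -m inch '[{"gripper":0.1,"dx":0,"dy":0,"dz":-0.004,"wx":0,"wy":0,"wz":0},{"gripper":0.1,"dx":0,"dy":0,"dz":-0.007,"wx":0,"wy":0,"wz":0},{"gripper":0.1,"dx":0,"dy":0,"dz":-0.01,"wx":0,"wy":0,"wz":0},{"gripper":0.1,"dx":0,"dy":0,"dz":-0.012,"wx":0,"wy":0,"wz":0},{"gripper":0.1,"dx":0,"dy":0,"dz":-0.014,"wx":0,"wy":0,"wz":0}]' 12
python3 -m inch '[{"gripper":0.1,"dx":0,"dy":0,"dz":-0.002,"wx":0,"wy":0,"wz":0},{"gripper":0.1,"dx":0,"dy":0,"dz":-0.004,"wx":0,"wy":0,"wz":0},{"gripper":0.1,"dx":0,"dy":0,"dz":-0.006,"wx":0,"wy":0,"wz":0},{"gripper":0.1,"dx":0,"dy":0,"dz":-0.0075,"wx":0,"wy":0,"wz":0},{"gripper":0.1,"dx":0,"dy":0,"dz":-0.0075,"wx":0,"wy":0,"wz":0}]'
```

```text
clock: 6.7
eef_pos: [595.1, -37.5, 44.2]
eef_rot: [3.142, 0.0, -0.092]
wrist_force: [-1.2, 0.5, -0.6]
finger_gap: 27.4
finger_force: 12.0
clock: 7.12
eef_pos: [595.3, -37.5, 37.1]
eef_rot: [-3.142, -0.0, -0.092]
wrist_force: [-0.4, 0.0, -1.1]
finger_gap: 27.4
finger_force: 12.0
```

It's at depth. Release and rise.

```bash
python3 -m inch '[{"gripper":0.5,"dx":0,"dy":0,"dz":0,"wx":0,"wy":0,"wz":0},{"gripper":0.5,"dx":0,"dy":0,"dz":0,"wx":0,"wy":0,"wz":0},{"gripper":0.5,"dx":0,"dy":0,"dz":0,"wx":0,"wy":0,"wz":0},{"gripper":0.5,"dx":0,"dy":0,"dz":0,"wx":0,"wy":0,"wz":0},{"gripper":0.5,"dx":0,"dy":0,"dz":0,"wx":0,"wy":0,"wz":0}]'
python3 -m inch '[{"gripper":0.5,"dx":0,"dy":0,"dz":0.03,"wx":0,"wy":0,"wz":0},{"gripper":0.5,"dx":0,"dy":0,"dz":0.06,"wx":0,"wy":0,"wz":0},{"gripper":0.5,"dx":-0.02,"dy":0,"dz":0.1,"wx":0,"wy":0,"wz":0},{"gripper":0.5,"dx":-0.05,"dy":0,"dz":0.12,"wx":0,"wy":0,"wz":0},{"gripper":0.5,"dx":-0.05,"dy":0,"dz":0.12,"wx":0,"wy":0,"wz":0}]'
python3 snap.py placed
python3 - <<'E'
from w import *
im=cv2.imread("pics/placed.png")
cv2.imwrite("pics/placedc.png",cv2.resize(im[50:250,220:420],None,fx=3,fy=3,interpolation=cv2.INTER_CUBIC))
E
```

```text
clock: 7.53
eef_pos: [595.2, -37.5, 37.1]
eef_rot: [-3.142, -0.0, -0.092]
wrist_force: [0.4, 0.1, -0.1]
finger_gap: 46.9
finger_force: 0.0
clock: 7.95
eef_pos: [544.0, -37.6, 162.4]
eef_rot: [3.141, -0.007, -0.092]
wrist_force: [0.5, -0.3, 0.2]
finger_gap: 47.2
finger_force: 0.0
7.95 [544.  -37.6 162.4] [ 3.1412 -0.0068 -0.092 ]
```

View pics/placedc.png

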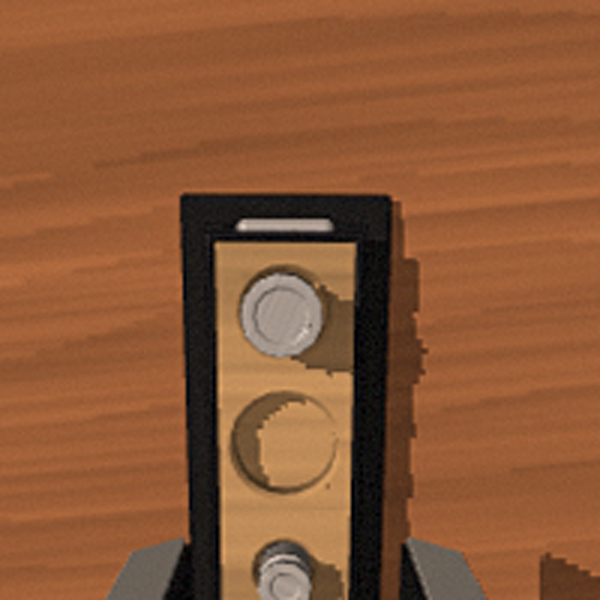

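The weight stands in its own recess (disc at 282,315) and the other two are untouched. Now the cover: go to (553,-269.5) and turn +2.4°.

```bash
python3 -m inch '[{"gripper":0.6,"dx":0.002,"dy":-0.04,"dz":0,"wx":0,"wy":0,"wz":1},{"gripper":0.6,"dx":0.004,"dy":-0.08,"dz":0,"wx":0,"wy":0,"wz":2.4},{"gripper":0.6,"dx":0.006,"dy":-0.12,"dz":0,"wx":0,"wy":0,"wz":2.4},{"gripper":0.6,"dx":0.008,"dy":-0.16,"dz":0,"wx":0,"wy":0,"wz":2.4},{"gripper":0.6,"dx":0.009,"dy":-0.2,"dz":0,"wx":0,"wy":0,"wz":2.4}]'
python3 -m inch '[{"gripper":0.6,"dx":0,"dy":-0.032,"dz":0,"wx":0,"wy":0,"wz":0},{"gripper":0.6,"dx":0,"dy":-0.032,"dz":-0.01,"wx":0,"wy":0,"wz":0},{"gripper":0.6,"dx":0,"dy":-0.032,"dz":-0.03,"wx":0,"wy":0,"wz":0},{"gripper":0.6,"dx":0,"dy":-0.032,"dz":-0.05,"wx":0,"wy":0,"wz":0},{"gripper":0.6,"dx":0,"dy":-0.032,"dz":-0.05,"wx":0,"wy":0,"wz":0}]'
python3 -m inch '[{"gripper":0.6,"dx":0,"dy":0,"dz":-0.015,"wx":0,"wy":0,"wz":0},{"gripper":0.6,"dx":0,"dy":0,"dz":-0.025,"wx":0,"wy":0,"wz":0},{"gripper":0.6,"dx":0,"dy":0,"dz":-0.035,"wx":0,"wy":0,"wz":0},{"gripper":0.6,"dx":0,"dy":0,"dz":-0.035,"wx":0,"wy":0,"wz":0},{"gripper":0.6,"dx":0,"dy":0,"dz":-0.035,"wx":0,"wy":0,"wz":0}]'
```

```text
clock: 8.42
eef_pos: [554.2, -239.5, 155.8]
eef_rot: [-3.141, 0.001, -0.05]
wrist_force: [0.7, 0.0, -0.0]
finger_gap: 56.4
finger_force: 0.0
clock: 8.83
eef_pos: [552.6, -268.4, 101.8]
eef_rot: [-3.138, 0.007, -0.05]
wrist_force: [-0.5, 0.0, -1.2]
finger_gap: 56.3
finger_force: 0.0
clock: 9.25
eef_pos: [554.2, -269.3, 71.9]
eef_rot: [-3.141, 0.001, -0.05]
wrist_force: [-0.3, -0.0, 0.8]
finger_gap: 56.1
finger_force: 0.0
```

```bash
python3 -m inch '[{"gripper":0.6,"dx":-0.001,"dy":0,"dz":-0.006,"wx":0,"wy":0,"wz":0},{"gripper":0.6,"dx":-0.001,"dy":0,"dz":-0.0115,"wx":0,"wy":0,"wz":0},{"gripper":0.4,"dx":-0.001,"dy":0,"dz":-0.0115,"wx":0,"wy":0,"wz":0},{"gripper":0.2,"dx":-0.001,"dy":0,"dz":-0.0115,"wx":0,"wy":0,"wz":0},{"gripper":0,"dx":-0.001,"dy":0,"dz":-0.0115,"wx":0,"wy":0,"wz":0}]' 55
python3 -m inch '[{"gripper":0,"dx":0,"dy":0,"dz":0,"wx":0,"wy":0,"wz":0},{"gripper":0,"dx":0,"dy":0,"dz":0,"wx":0,"wy":0,"wz":0},{"gripper":0,"dx":0,"dy":0,"dz":0,"wx":0,"wy":0,"wz":0},{"gripper":0,"dx":0,"dy":0,"dz":0,"wx":0,"wy":0,"wz":0},{"gripper":0,"dx":0,"dy":0,"dz":0,"wx":0,"wy":0,"wz":0}]' 55
python3 -m inch '[{"gripper":0,"dx":0,"dy":0,"dz":0,"wx":0,"wy":0,"wz":0},{"gripper":0,"dx":0,"dy":0,"dz":0,"wx":0,"wy":0,"wz":0},{"gripper":0,"dx":0,"dy":0,"dz":0,"wx":0,"wy":0,"wz":0},{"gripper":0,"dx":0,"dy":0,"dz":0,"wx":0,"wy":0,"wz":0},{"gripper":0,"dx":0,"dy":0,"dz":0,"wx":0,"wy":0,"wz":0}]' 55
```

```text
clock: 9.67
eef_pos: [553.3, -269.6, 60.8]
eef_rot: [3.141, -0.0, -0.05]
wrist_force: [0.1, -0.2, 0.1]
finger_gap: 39.8
finger_force: 0.0
clock: 10.08
eef_pos: [553.2, -269.6, 60.7]
eef_rot: [3.141, -0.0, -0.05]
wrist_force: [-0.2, -1.2, -0.7]
finger_gap: 13.7
finger_force: 55.0
clock: 10.5
eef_pos: [553.2, -269.6, 60.7]
eef_rot: [3.141, -0.0, -0.05]
wrist_force: [0.3, -1.1, 0.1]
finger_gap: 13.4
finger_force: 55.0
```

The handle is gripped. Lift it, carry it over the case (dx -9, dy +237) and turn -2.6°.

```bash
python3 -m inch '[{"gripper":0,"dx":0,"dy":0,"dz":0.015,"wx":0,"wy":0,"wz":0},{"gripper":0,"dx":0,"dy":0,"dz":0.035,"wx":0,"wy":0,"wz":0},{"gripper":0,"dx":0,"dy":0,"dz":0.06,"wx":0,"wy":0,"wz":0},{"gripper":0,"dx":0,"dy":0,"dz":0.08,"wx":0,"wy":0,"wz":0},{"gripper":0,"dx":0,"dy":0.01,"dz":0.08,"wx":0,"wy":0,"wz":0}]'
python3 -m inch '[{"gripper":0,"dx":-0.001,"dy":0.02,"dz":0,"wx":0,"wy":0,"wz":-0.6},{"gripper":0,"dx":-0.002,"dy":0.05,"dz":0,"wx":0,"wy":0,"wz":-1.2},{"gripper":0,"dx":-0.004,"dy":0.08,"dz":0,"wx":0,"wy":0,"wz":-1.8},{"gripper":0,"dx":-0.006,"dy":0.11,"dz":0,"wx":0,"wy":0,"wz":-2.6},{"gripper":0,"dx":-0.009,"dy":0.14,"dz":0,"wx":0,"wy":0,"wz":-2.6}]'
python3 -m inch '[{"gripper":0,"dx":0,"dy":0.03,"dz":0,"wx":0,"wy":0,"wz":0},{"gripper":0,"dx":0,"dy":0.06,"dz":0,"wx":0,"wy":0,"wz":0},{"gripper":0,"dx":0,"dy":0.08,"dz":0,"wx":0,"wy":0,"wz":0},{"gripper":0,"dx":0,"dy":0.087,"dz":0,"wx":0,"wy":0,"wz":0},{"gripper":0,"dx":0,"dy":0.087,"dz":0,"wx":0,"wy":0,"wz":0}]'
python3 -m inch '[{"gripper":0,"dx":0,"dy":0,"dz":0,"wx":0,"wy":0,"wz":0},{"gripper":0,"dx":0,"dy":0,"dz":0,"wx":0,"wy":0,"wz":0},{"gripper":0,"dx":0,"dy":0,"dz":0,"wx":0,"wy":0,"wz":0},{"gripper":0,"dx":0,"dy":0,"dz":0,"wx":0,"wy":0,"wz":0},{"gripper":0,"dx":0,"dy":0,"dz":0,"wx":0,"wy":0,"wz":0}]'
python3 snap.py carry
python3 - <<'E'
from w import *
im=cv2.imread("pics/carry.png")
cv2.imwrite("pics/carryc.png",cv2.resize(im[0:300,200:440],None,fx=2,fy=2,interpolation=cv2.INTER_CUBIC))
f=np.load("carry.npz");R=Ro.from_euler("xyz",f["r"]).as_matrix()
def pj(X):
    q=K@(np.linalg.inv(T)@np.r_[R.T@(np.array(X,float)-f["p"]),1])[:3];return q[:2]/q[2]
a=np.deg2rad(-5.5);c,s=np.cos(a),np.sin(a)
for x,y,z in [(87,34.5,137),(87,-34.5,137),(-87,34.5,137),(-87,-34.5,137)]:
    print(((pj([544+x*c-y*s,-32.8+x*s+y*c,z])-[200,0])*2).round(1))
E
```

```text
clock: 10.92
eef_pos: [554.3, -260.9, 144.4]
eef_rot: [3.139, -0.005, -0.051]
wrist_force: [0.9, 0.1, -1.2]
finger_gap: 13.6
finger_force: 55.0
clock: 11.33
eef_pos: [543.1, -117.3, 138.9]
eef_rot: [-3.141, 0.002, -0.096]
wrist_force: [-0.1, 0.7, -2.5]
finger_gap: 13.8
finger_force: 55.0
clock: 11.75
eef_pos: [543.5, -30.7, 139.5]
eef_rot: [-3.141, 0.002, -0.093]
wrist_force: [-0.3, 0.2, -1.7]
finger_gap: 13.3
finger_force: 55.0
clock: 12.17
eef_pos: [544.1, -33.2, 140.5]
eef_rot: [3.142, 0.0, -0.097]
wrist_force: [0.2, -0.1, -2.0]
finger_gap: 13.4
finger_force: 55.0
12.1667 [544.1 -33.2 140.5] [ 3.1416e+00  1.0000e-04 -9.6500e-02]
[126.3 214.6]
[349.8 214.5]
[148.6 689.4]
[327.2 689.3]
```

View pics/carryc.png

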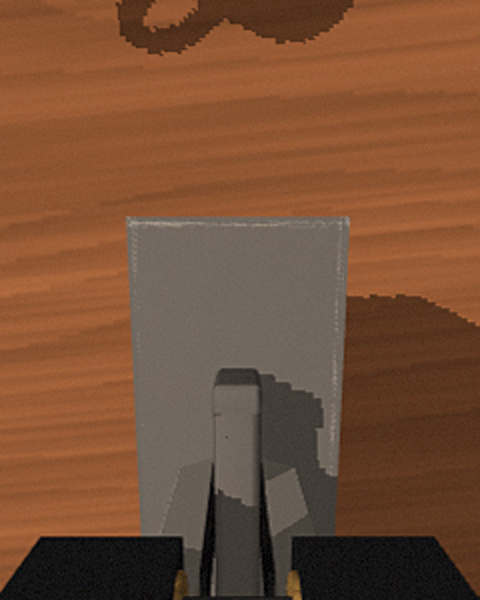

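The cover's far corners are at (127,217) and (349,217), against a predicted (126,215) and (350,215). That is square and centred within 1 mm, so I'll nudge +0.5 mm in x and lower it.

```bash
python3 -m inch '[{"gripper":0,"dx":0.0005,"dy":0.0003,"dz":-0.012,"wx":0,"wy":0,"wz":0},{"gripper":0,"dx":0.0005,"dy":0.0003,"dz":-0.024,"wx":0,"wy":0,"wz":0},{"gripper":0,"dx":0.0005,"dy":0.0003,"dz":-0.036,"wx":0,"wy":0,"wz":0},{"gripper":0,"dx":0.0005,"dy":0.0003,"dz":-0.044,"wx":0,"wy":0,"wz":0},{"gripper":0,"dx":0.0005,"dy":0.0003,"dz":-0.046,"wx":0,"wy":0,"wz":0}]' 60
python3 -m inch '[{"gripper":0,"dx":0,"dy":0,"dz":-0.002,"wx":0,"wy":0,"wz":0},{"gripper":0,"dx":0,"dy":0,"dz":-0.004,"wx":0,"wy":0,"wz":0},{"gripper":0,"dx":0,"dy":0,"dz":-0.006,"wx":0,"wy":0,"wz":0},{"gripper":0,"dx":0,"dy":0,"dz":-0.008,"wx":0,"wy":0,"wz":0},{"gripper":0,"dx":0,"dy":0,"dz":-0.009,"wx":0,"wy":0,"wz":0}]'
```

```text
clock: 12.63
eef_pos: [543.9, -32.2, 92.6]
eef_rot: [-3.141, 0.003, -0.096]
wrist_force: [0.2, 0.4, -2.6]
finger_gap: 13.1
finger_force: 60.0
clock: 13.05
eef_pos: [544.7, -32.2, 85.6]
eef_rot: [-3.142, -0.0, -0.096]
wrist_force: [-0.1, -0.2, -2.8]
finger_gap: 13.5
finger_force: 60.0
```

The rim is at 25 mm and around the block with no side force. Press onto the catches.

```bash
python3 -m inch '[{"gripper":0,"dx":0,"dy":0,"dz":-0.002,"wx":0,"wy":0,"wz":0},{"gripper":0,"dx":0,"dy":0,"dz":-0.004,"wx":0,"wy":0,"wz":0},{"gripper":0,"dx":0,"dy":0,"dz":-0.005,"wx":0,"wy":0,"wz":0},{"gripper":0,"dx":0,"dy":0,"dz":-0.006,"wx":0,"wy":0,"wz":0},{"gripper":0,"dx":0,"dy":0,"dz":-0.007,"wx":0,"wy":0,"wz":0}]'
python3 -m inch '[{"gripper":0,"dx":0,"dy":0,"dz":-0.001,"wx":0,"wy":0,"wz":0},{"gripper":0,"dx":0,"dy":0,"dz":-0.002,"wx":0,"wy":0,"wz":0},{"gripper":0,"dx":0,"dy":0,"dz":-0.003,"wx":0,"wy":0,"wz":0},{"gripper":0,"dx":0,"dy":0,"dz":-0.004,"wx":0,"wy":0,"wz":0},{"gripper":0,"dx":0,"dy":0,"dz":-0.005,"wx":0,"wy":0,"wz":0}]'
```

```text
clock: 13.47
eef_pos: [546.1, -32.4, 80.3]
eef_rot: [3.142, -0.004, -0.096]
wrist_force: [2.2, -0.3, 12.9]
finger_gap: 13.3
finger_force: 60.0
clock: 13.88
eef_pos: [544.4, -32.2, 73.2]
eef_rot: [3.142, 0.001, -0.096]
wrist_force: [0.7, 1.1, -6.1]
finger_gap: 13.4
finger_force: 60.0
```

It has snapped past the catches. Go down to the seal and press.

```bash
python3 -m inch '[{"gripper":0,"dx":0,"dy":0,"dz":-0.001,"wx":0,"wy":0,"wz":0},{"gripper":0,"dx":0,"dy":0,"dz":-0.002,"wx":0,"wy":0,"wz":0},{"gripper":0,"dx":0,"dy":0,"dz":-0.003,"wx":0,"wy":0,"wz":0},{"gripper":0,"dx":0,"dy":0,"dz":-0.004,"wx":0,"wy":0,"wz":0},{"gripper":0,"dx":0,"dy":0,"dz":-0.004,"wx":0,"wy":0,"wz":0}]'
```

```text
clock: 14.3
eef_pos: [544.7, -32.5, 70.5]
eef_rot: [3.141, -0.0, -0.096]
wrist_force: [-7.6, -1.5, 8.0]
finger_gap: 13.3
finger_force: 60.0
```

```bash
python3 -m inch '[{"gripper":0,"dx":-0.0002,"dy":0,"dz":-0.0005,"wx":0,"wy":0,"wz":0},{"gripper":0,"dx":-0.0004,"dy":0,"dz":-0.001,"wx":0,"wy":0,"wz":0},{"gripper":0,"dx":-0.0005,"dy":0,"dz":-0.0015,"wx":0,"wy":0,"wz":0},{"gripper":0,"dx":-0.0005,"dy":0,"dz":-0.0015,"wx":0,"wy":0,"wz":0},{"gripper":0,"dx":-0.0005,"dy":0,"dz":-0.0015,"wx":0,"wy":0,"wz":0}]'
python3 -m inch '[{"gripper":0,"dx":0,"dy":0,"dz":0,"wx":0,"wy":0,"wz":0},{"gripper":0,"dx":0,"dy":0,"dz":0,"wx":0,"wy":0,"wz":0},{"gripper":0,"dx":0,"dy":0,"dz":0,"wx":0,"wy":0,"wz":0},{"gripper":0,"dx":0,"dy":0,"dz":0,"wx":0,"wy":0,"wz":0},{"gripper":0,"dx":0,"dy":0,"dz":0,"wx":0,"wy":0,"wz":0}]'
```

```text
clock: 14.72
eef_pos: [544.7, -32.6, 70.4]
eef_rot: [3.141, -0.002, -0.096]
wrist_force: [-11.6, -2.1, 22.4]
finger_gap: 13.7
finger_force: 60.0
clock: 15.13
eef_pos: [544.7, -32.6, 70.4]
eef_rot: [3.141, -0.002, -0.096]
wrist_force: [-11.1, -1.4, 22.2]
finger_gap: 13.6
finger_force: 60.0
```

The press is steady at about 22 N, with the rim on the seal and level. Handing in.

```bash
python3 -c "
from cell import manip
print(manip.sign_off());s=manip.read_state();print(s['clock'],s['eef_pos'],s['wrist_force'])"
```

```text
the job is handed in; nothing more can be done
None
the job is handed in; nothing more can be done
```

I handed the job in at about 15 s: the medium weight is in its own recess, and the cover is snapped home with the gripper still pressing it onto the seal at about 22 N; the sign-off returned no verdict.

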